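# Fetch the pellet die from behind the bottles

### The job

Get the steel pellet die ready for pressing: first stand the three containers that crowd it on the rack (round bottle, square bottle, stoppered flask) over on the empty steel tray, then set the die flat inside the ring on the loading block, and only then put each container back on the very mark where it stood at the start. Keep everything upright, set each thing down gently instead of dropping it, and leave the mortar and the beaker alone.

Things in the scene. Friction and masses are not known exactly. Their poses are not given: they have to be found in the camera images.
- die: Pellet die: bare steel cylinder, 46 mm diameter, 45 mm high, with a dark plunger button on top (18 mm diameter, 8 mm high, so 53 mm in all). About 0.45 kg. Starts on the rack, low down between the three taller containers, which leave no room for a gripper. Origin: centre of its underside, z up its axis. Loose.
- round_bottle: Amber glass bottle with a paper label: round body 48 mm diameter, straight up to 84 mm, shoulder up to 96 mm, topped by a round black cap 28 mm in diameter from 102 mm to 130 mm above the underside (total height 130 mm). About 0.16 kg. Grip the cap from above. Origin: centre of its underside, z up its axis. Loose.
- square_bottle: White plastic bottle: square body 44 x 44 mm, 84 mm high, with a round black cap 28 mm in diameter from 92 mm to 120 mm above the underside (total height 120 mm). About 0.13 kg. Grip the cap from above. x, y along its sides. Origin: centre of its underside, z up its axis. Loose.
- flask: Conical clear glass flask: 51 mm diameter at the foot, narrowing to a 22 mm neck at 66 mm, with a round dark rubber stopper 28 mm in diameter from 82 mm to 110 mm above the underside (total height 110 mm). About 0.12 kg. Grip the stopper from above. Origin: centre of its underside, z up its axis. Loose.
- rack: Fixed grey storage board 190 (x) x 200 (y) x 10 mm with four flat white round marks of 58 mm diameter: the die's at (30, 0) mm and the containers' at (-32, 0), (30, 62) and (30, -62) mm in its frame. Each container starts within a few mm of the middle of one of its three marks; which one on which mark changes. Origin: centre of its underside, z up; the things stand on its top, 10 mm above.
- tray: Fixed empty shallow steel tray, 250 (x) x 130 (y) mm outside, walls 4 mm thick and 16 mm high, inner floor 4 mm above its underside: room for three containers in a row along its x axis. To the robot's left or right. Origin: centre of its underside, z up.
- block: Fixed aluminium loading block 120 x 120 x 16 mm. On its flat top a dark raised ring, 6 mm wide, 5 mm high, 66 mm inside diameter, is centred over the origin; the die stands inside the ring on the block's top, 16 mm above the origin. Tray and block lie on different sides of the rack. Origin: centre of its underside, z up.
- mortar: White ceramic mortar bowl, 90 mm diameter at the rim, 50 mm high, beyond the rack; a bystander, to be left alone. Origin: centre of its underside.
- beaker: Clear glass beaker, 66 mm diameter at the rim, 80 mm high, beyond the rack; a bystander, to be left alone. Origin: centre of its underside.
There are look-alikes about, which are no part of the job. There is more than one size of the round_bottle; the job needs the larger. Leave any pink look-alike of the flask alone.

How it is judged:
By the outcome, as a careful person would: the job done as asked, in the order asked, and still so for the second after the job is handed in, with the robot touching nothing.
It also fails if it takes over 128 s, if anything falls off the work surface, if the arm or the gripper's body presses on something with over 40 N, if the wrist force passes 120 N, or if a joint passes its speed limit or range.

### The arm

A 6-joint arm with a two-finger parallel gripper is mounted at the origin on the work surface. World frame = base frame: x ahead of the robot, y to its left, z up, the work surface at z = 0. Lengths are in mm, angles in degrees, forces in N, time in s.
With the tool pointing down it reaches from about 300 to 850 mm from the base axis. Payload 4.2 kg.
Tool frame: the origin (TCP) lies midway between the tips of the shut fingers; the grasp point (between the pads) lies 19 mm behind it; z points along the fingers, y is the direction in which the jaws open and shut (so a half turn about z gives the same grasp; the last joint's range is limited). The gripper opens to 91 mm and grips with 3 to 60 N. Pads are 32 mm wide; open, the fingers measure 118 mm over their backs; the gripper's body (76 mm by 178 mm) begins 60 mm behind the grasp point.
Start: joints at [63.77, 18.312, 89.639, -0, 72.044, -1.146], TCP at [243.774, 520.785, 213.976] pointing down, gripper open.
Joint ranges: [-177.97, 177.97], [-48.28, 115.42], [12.27, 149.76], [-77.06, 257.06], [2.81, 150.46], [-146.56, 146.56]. Speed limits (degrees/s): [147.25, 147.25, 180, 180, 180, 180].

### API

Orientations are given as [roll, pitch, yaw] about the fixed x, y, z axes, in that order (R = Rz(yaw) Ry(pitch) Rx(roll)).
In Python, from workcell import env gives the robot as it stands.
- The arm moves only by the shell command python3 -m jog 'ROWS' [FORCE]. ROWS is JSON, a list of rows, each an object of numbers: "dx", "dy", "dz": the shift along the world's x, y, z in m; "wx", "wy", "wz": the turn, a rotation vector about the world's x, y, z in rad; "grip": the gripper's target within -1 to 1 (shut at 1, half-way at 0, fully open at -1). In form: [{"dx": .., "dy": .., "dz": .., "wx": .., "wy": .., "wz": .., "grip": ..}, ...]. A call has 1 to 10 rows; each row shifts and turns the commanded pose from where the row before left it; what a row does not reach is not made up. A row lasts 1/10 s, in which the tool goes at most 50 mm and 8.59 degrees, less where a joint would pass 70% of its speed; a pose out of reach is approached as far as the arm can. A call with a gripper value outside its range is refused whole. The fingers move at their own pace and stop on an object; FORCE is the grip in N (left out, the last holds). Time passes only in rows, so rows that do not move let the fingers close. It gives the time, the measured TCP pose, the force and the opening at its end, in the units of the state.
- env.state(): the state, without advancing time (a new reading comes with each control period).
- env.grab_frame(name): name is "scene" or "top" or "wrist"; returns the picture (384x512x3 uint8, red, green, blue); there is no depth.
- env.get_calibration(name): a dict with "fx", "fy", "cx", "cy" (pixels), "k1" (the pictures are not rectified: a ray, as slopes to the right and down, at radius r is drawn at 1 + k1 r^2 times it, then the intrinsics apply), "R" (3x3) and "t" (3): a world point X has camera coordinates R X + t. Camera axes: x right, y down, z forward; pixel columns grow to the right and rows downward; lengths in mm; the calibration is good to about 2 mm. A picture is of the moment at which its call begins: read the wrist's pose just before it. get_calibration takes no time and is no camera call; for the wrist camera it gives the pose at the moment of the call.
- env.job_done(): hands the job in, once; it reports no verdict.
The state is a dict: "time_s": time; "qpos": joint angles; "qvel": joint speeds; "effort": joint torques, N m; "ee_pos": TCP position; "ee_rot": TCP orientation; "force": force on the tool from outside, world axes, zero at the start; "torque": the same for the moment, N m; "gripper_width": finger opening in mm.
Only numpy, scipy, OpenCV 4.12 (cv2) and the standard library are available. Lean on these libraries where they do the work, as an engineer would, in place of code of your own. Each camera call takes 0.05 s, during which the arm holds its last target. There are 200 camera calls.

## Working session

There is one attempt and no reset: what is moved stays moved. The work goes in short steps, Python scripts to look and compute and a shell command to move; the robot and the scene stay as the last step left them, time stands still between calls to the robot, and variables do not carry over. Pictures are saved under pics/ and viewed, about 12 in all and at most 16, crops included, and the job is handed in when it is done.

```bash
mkdir -p pics; ls; cat > h.py <<'E'
import numpy as np, cv2
from workcell import env
def snap(name,fn):
    c=env.get_calibration(name); im=env.grab_frame(name)
    cv2.imwrite('pics/'+fn+'.png',im[...,::-1]); np.save('pics/'+fn+'.npy',im)
    import pickle; pickle.dump(c,open('pics/'+fn+'.pkl','wb')); return im,c
def load(fn):
    import pickle; return np.load('pics/'+fn+'.npy'),pickle.load(open('pics/'+fn+'.pkl','rb'))
def cal(c):
    K=np.array([[c['fx'],0,c['cx']],[0,c['fy'],c['cy']],[0,0,1.]]); return K,np.array([c['k1'],0,0,0,0.]),np.array(c['R']),np.array(c['t'])
def ray(c,uv,z):
    "pixels -> world xy on plane z"
    K,d,R,t=cal(c); p=cv2.undistortPoints(np.array(uv,float).reshape(-1,1,2),K,d)[:,0]
    D=np.c_[p,np.ones(len(p))]@R; C=-R.T@t
    return (C+D*((z-C[2])/D[:,2])[:,None])[:,:2]
def proj(c,X):
    K,d,R,t=cal(c); return cv2.projectPoints(np.array(X,float).reshape(-1,3),cv2.Rodrigues(R)[0],t,K,d)[0][:,0]
E
python3 - <<'E'
from h import *
a,c=snap('top','top0'); b,d=snap('scene','sc0')
print(env.state()); print(c); print(d)
cv2.imwrite('pics/top0b.png',cv2.resize(a[...,::-1],(800,600),interpolation=cv2.INTER_CUBIC))
cv2.imwrite('pics/sc0b.png',cv2.resize(b[...,::-1],(800,600),interpolation=cv2.INTER_CUBIC))
E
```

```text
pics
{'time_s': 0.1, 'qpos': array([ 6.37688315e+01,  1.83479015e+01,  8.96995044e+01, -7.57233170e-04,
        7.20426776e+01, -1.14311735e+00]), 'qvel': array([ 0.00590162, -0.16677372, -0.1286785 ,  0.01177997, -0.19984983,
       -0.1344029 ]), 'effort': array([-1.05299645e-03, -4.13331413e+01, -2.32509935e+01,  7.27570709e-02,
        4.22513264e-02, -7.12774795e-05]), 'ee_pos': array([243.58679534, 520.36360704, 213.20451313]), 'ee_rot': array([-1.79909920e+02, -1.07731570e-03,  1.54912182e+02]), 'force': array([ 0.43486641, -0.40928268, -0.36407418]), 'torque': array([-0.04047068,  0.04350374, -0.02504495]), 'gripper_width': 91.13931845321487}
{'fx': 358.5626382092184, 'fy': 358.5626382092184, 'cx': 256.58870773057015, 'cy': 191.31010543666224, 'k1': -0.11058979580652407, 'R': array([[-1.39698814e-01, -9.90194041e-01, -4.20453867e-05],
       [-9.69603698e-01,  1.36802495e-01, -2.02863863e-01],
       [ 2.00880340e-01, -2.82990736e-02, -9.79206950e-01]]), 't': array([ 66.29087863, 557.57503152, 664.17112732])}
{'fx': 474.8831493488139, 'fy': 474.8831493488139, 'cx': 261.7424348667796, 'cy': 196.76656592212368, 'k1': -0.16555196784533904, 'R': array([[ 0.73823522,  0.6745365 , -0.0030448 ],
       [ 0.42688912, -0.47068711, -0.7721524 ],
       [-0.52227812,  0.5687303 , -0.6354301 ]]), 't': array([-407.32101479, -200.06127745, 1491.29953984])}
```

View pics/top0b.png

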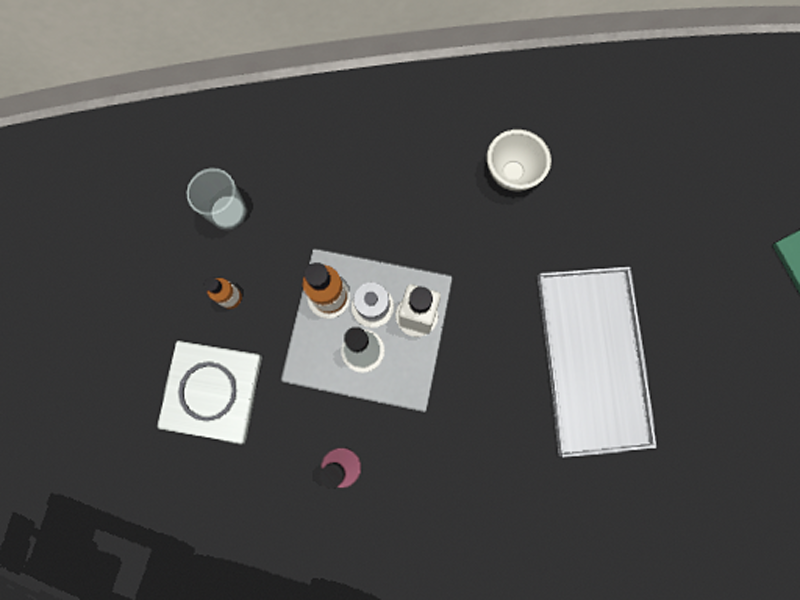

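View pics/sc0b.png

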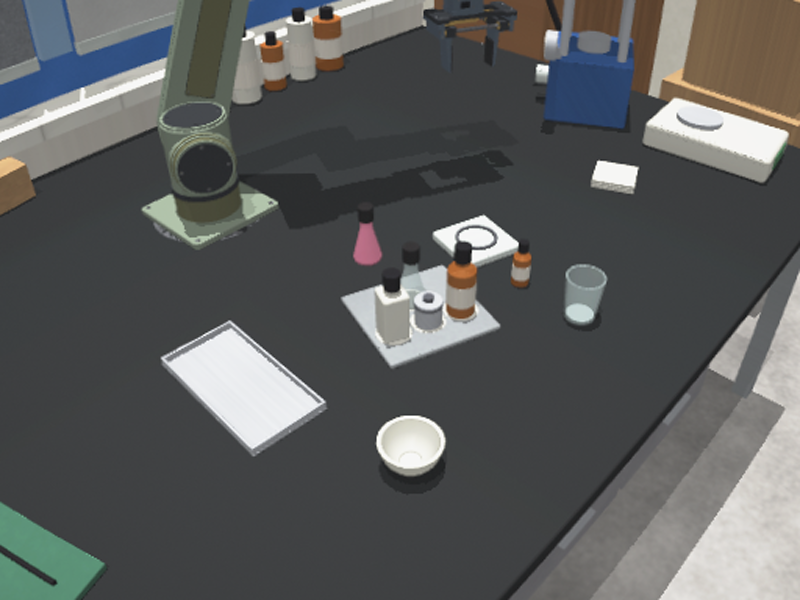

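Top view (800×600): round bottle cap (318,275), flask stopper (356,340), square bottle cap (421,298), die (372,301), ring (208,390), tray (598,362). The look-alikes are the small amber bottle (225,292), the pink flask (340,468), and the shelf bottles in the scene view at about (290,50). By description, the job's three are the ones on the rack.

```bash
cat > m0.py <<'E'
from h import *
im,c=load('top0'); s=512/800
def quad(mask,seed,z):
    n,l=cv2.connectedComponents(mask.astype(np.uint8)); k=l[seed[1],seed[0]]
    cn=max(cv2.findContours((l==k).astype(np.uint8),0,1)[0],key=cv2.contourArea)
    w=ray(c,cn.reshape(-1,2),z).astype(np.float32); return cv2.minAreaRect(w)
g=im.astype(int).mean(2)
rack=quad(g>95,(int(300*s),int(370*s)),10); print('rack',rack)
print('tray',quad(g>95,(int(600*s),int(400*s)),16))
b=quad(g>95,(int(175*s),int(420*s)),16); print('block',b)
def dark(box,z,thr=60,r=None):
    x0,y0,x1,y1=[int(v*s) for v in box]; m=(g[y0:y1,x0:x1]<thr).astype(np.uint8)
    n,l,st,ce=cv2.connectedComponentsWithStats(m); k=1+np.argmax(st[1:,4]); cn=np.argwhere(l==k)[:,::-1]+[x0,y0]
    (u,v),r=cv2.minEnclosingCircle(cn.astype(np.float32)); print(st[k],(u/s,v/s),r); return ray(c,[[u,v]],z)[0]
# side dims: cap cylinder seen nearly from top; use mid-upper cap height
print('round',dark((298,255,335,290),10+118))
print('square',dark((406,285,438,314),10+108))
print('flask',dark((340,325,372,354),10+98))
print('die',dark((358,288,386,313),10+51,120))
print('ring',dark((172,355,244,426),20,130))
E
python3 m0.py
python3 - <<'E'
from h import *
im,_=load('top0'); cv2.imwrite('pics/crop0.png',cv2.resize(im[150:310,95:295,::-1],None,fx=4,fy=3.75,interpolation=cv2.INTER_CUBIC))
E
```

```text
rack ((538.6234741210938, 37.399253845214844), (199.3019561767578, 190.30523681640625), 70.30197143554688)
tray ((451.5015869140625, -263.54180908203125), (134.75086975097656, 250.37648010253906), 86.24616241455078)
block ((481.20947265625, 259.23583984375), (123.07384490966797, 120.71220397949219), 73.11348724365234)
[  0   0  22  22 271] (311.0156297683716, 271.09375) 13.86201000213623
round [594.62179367  89.65560031]
[ 3 11 14  7 33] (419.53125, 303.125) 6.576573371887207
square [540.83697131 -31.44322118]
[  4   2  15  15 178] (355.46875, 339.0625) 7.826338291168213
flask [510.57207622  49.02040563]
[ 5  3  8  8 53] (370.57292461395264, 297.65625) 4.1164655685424805
die [567.65212641  26.13373302]
[  5   5  36  37 271] (207.3376178741455, 391.0998821258545) 18.782346725463867
ring [480.84546919 259.54066447]
```

View pics/crop0.png

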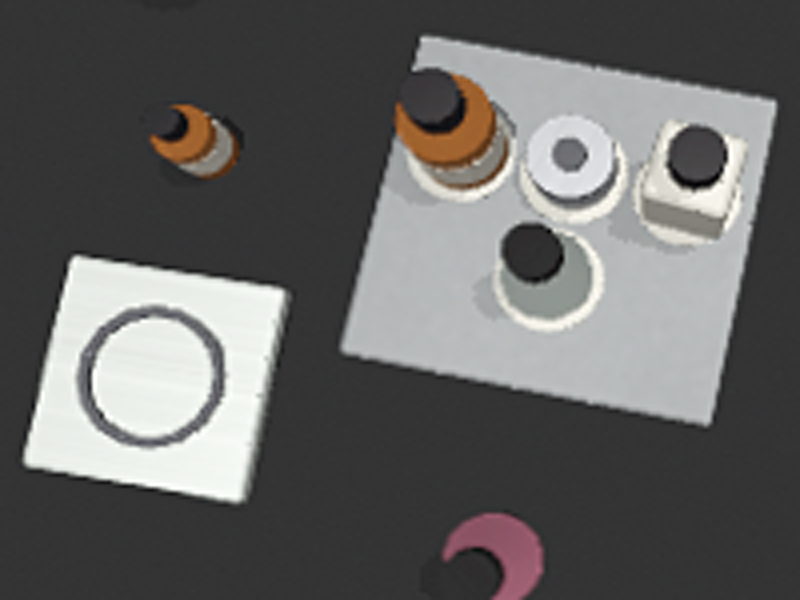

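The crop confirms the choice: large amber bottle with cap top at (434,100), square bottle cap (698,155), clear flask stopper (532,252), die button (570,154). I'll compute those positions, then move above the square bottle for a closer look.

```bash
python3 - <<'E'
from h import *
im,c=load('top0')
for n,u,v,z in [('round',434,100,140),('square',698,155,130),('flask',532,252,120),('die',570,154,63)]:
    print(n,ray(c,[[u/4+95,v/3.75+150]],z))
a=np.radians(-19.7);R=np.array([[np.cos(a),-np.sin(a)],[np.sin(a),np.cos(a)]])
for m in [(30,62),(30,-62),(-32,0),(30,0)]: print(m,R@m+[538.6,37.4])
w=env.get_calibration('wrist'); e=env.state(); print(-w['R'].T@w['t'],w['R'][2],e['ee_pos'],w['fx'])
E
python3 -m jog '[{"dx":0.03,"dy":-0.05,"dz":0.01,"wz":0.094},{"dx":0.03,"dy":-0.05,"dz":0.01},{"dx":0.03,"dy":-0.05,"dz":0.01},{"dx":0.03,"dy":-0.05,"dz":0.01},{"dx":0.03,"dy":-0.05},{"dx":0.03,"dy":-0.05},{"dx":0.03,"dy":-0.05},{"dx":0.03,"dy":-0.05},{"dx":0.02,"dy":-0.05},{"dx":0.02,"dy":-0.05,"grip":-0.3}]' 20; python3 -m jog '[{"dx":0.02,"dy":-0.05},{},{}]'
```

```text
round [[584.27991976  80.78295866]]
square [[543.1263332  -33.21222093]]
flask [[508.36249167  47.42117203]]
die [[565.98262003  25.5721866 ]]
(30, 62) [587.74402237  85.65831603]
(30, -62) [545.94421032 -31.08403153]
(-32, 0) [508.47294257  48.18704827]
(30, 0) [566.84411634  27.28714225]
[185.1145385  548.25792503 385.23091555] [ 0.209881   -0.10099679 -0.97249659] [243.58679534 520.36360704 213.20451313] 293.59942716002075invalid input
invalid input
```

```bash
python3 -m jog '[{"dx":0.02,"dy":-0.04,"dz":0.01,"wx":0,"wy":0,"wz":0.094,"grip":-0.3}]' 20; python3 -m jog '[{"dx":0.03,"dy":-0.04,"dz":0.01,"grip":-0.3},{"dx":0.03,"dy":-0.04,"dz":0.01,"grip":-0.3}]'
```

```text
time_s: 0.2
ee_pos: [262.3, 482.8, 221.9]
ee_rot: [-179.9, -0.1, 160.7]
force: [1.7, -1.3, -0.1]
gripper_width: 85.9invalid input
```

```bash
python3 -m jog '[{"dx":0.024,"dy":-0.043,"dz":0.003,"wx":0,"wy":0,"wz":0,"grip":-0.3},{"dx":0.024,"dy":-0.043,"dz":0.003,"wx":0,"wy":0,"wz":0,"grip":-0.3},{"dx":0.024,"dy":-0.043,"dz":0.003,"wx":0,"wy":0,"wz":0,"grip":-0.3},{"dx":0.024,"dy":-0.043,"dz":0.003,"wx":0,"wy":0,"wz":0,"grip":-0.3},{"dx":0.024,"dy":-0.043,"dz":0,"wx":0,"wy":0,"wz":0,"grip":-0.3},{"dx":0.024,"dy":-0.043,"dz":0,"wx":0,"wy":0,"wz":0,"grip":-0.3},{"dx":0.024,"dy":-0.043,"dz":0,"wx":0,"wy":0,"wz":0,"grip":-0.3},{"dx":0.024,"dy":-0.043,"dz":0,"wx":0,"wy":0,"wz":0,"grip":-0.3},{"dx":0.024,"dy":-0.043,"dz":0,"wx":0,"wy":0,"wz":0,"grip":-0.3},{"dx":0.024,"dy":-0.043,"dz":0,"wx":0,"wy":0,"wz":0,"grip":-0.3}]' 20; python3 -m jog '[{"dx":0.021,"dy":-0.043,"dz":0,"wx":0,"wy":0,"wz":0,"grip":-0.3},{"dx":0.02,"dy":-0.042,"dz":0,"wx":0,"wy":0,"wz":0,"grip":-0.3},{"dx":0,"dy":0,"dz":0,"wx":0,"wy":0,"wz":0,"grip":-0.3},{"dx":0,"dy":0,"dz":0,"wx":0,"wy":0,"wz":0,"grip":-0.3}]'
python3 - <<'E'
from h import *
a,c=snap('wrist','w1'); print(env.state()['ee_pos'])
cv2.imwrite('pics/w1b.png',cv2.resize(a[...,::-1],(800,600),interpolation=cv2.INTER_CUBIC))
for p in [(543,-32,130),(584,82,140),(508,48,120),(566,26,63)]: print(proj(c,p)*800/512)
E
```

```text
time_s: 1.2
ee_pos: [504.2, 48.8, 235.8]
ee_rot: [180.0, -0.0, 160.3]
force: [1.5, 1.7, -0.2]
gripper_width: 59.3
time_s: 1.6
ee_pos: [544.5, -34.9, 235.2]
ee_rot: [180.0, -0.1, 160.2]
force: [0.2, 1.0, 0.5]
gripper_width: 59.1
[544.21084586 -33.94411791 235.45711295]
[[402.89099829 296.34623828]]
[[605.1783708  299.66745311]]
[[506.59623913 196.75153198]]
[[484.0218702  279.61985973]]
```

View pics/w1b.png

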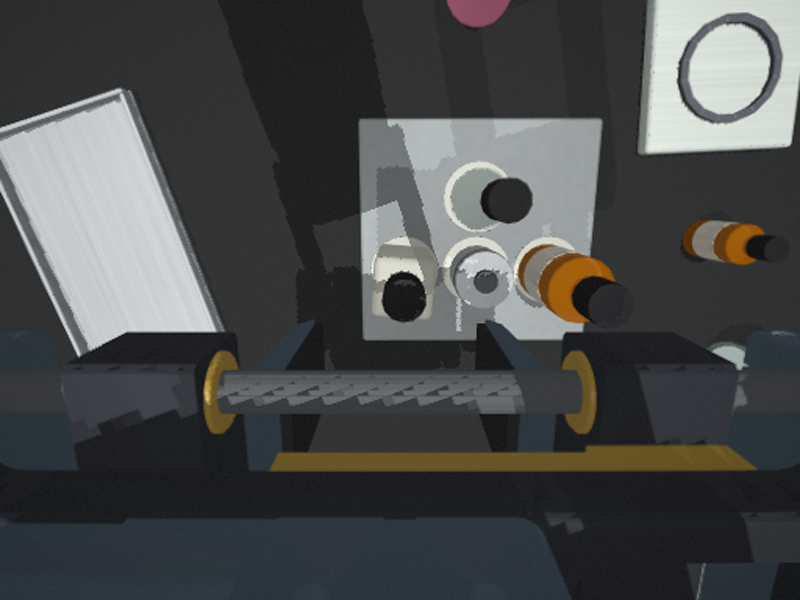

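Wrist view: square cap centre (404,298), flask stopper (507,199), round cap (606,301), die button (485,281). All lie within a few px of prediction.

```bash
python3 - <<'E'
from h import *
im,c=load('w1'); g=im.max(2).astype(int); s=.64
for n,u,v,z in [('square',404,298,130),('flask',507,199,120),('round',606,301,140),('die',485,281,63)]:
    u,v=u*s,v*s; x0,y0=int(u-18),int(v-18); m=(g[y0:y0+36,x0:x0+36]<(70 if n!='die' else 115)).astype(np.uint8)
    m=cv2.morphologyEx(m,cv2.MORPH_OPEN,np.ones((3,3))); l=cv2.connectedComponents(m)[1]; k=l[18,18]; ys,xs=np.where(l==k)
    print(n,ray(c,[[u,v]],z)[0], (xs.min()+xs.max())/2+x0,(ys.min()+ys.max())/2+y0,xs.ptp() if 0 else xs.max()-xs.min(),ys.max()-ys.min(),(u,v))
E
```

```text
square [544.22228396 -31.70892364] 258.0 189.5 26 31 (258.56, 190.72)
flask [509.36965762  47.8429969 ] 323.5 128.0 31 28 (324.48, 127.36)
round [584.9683587   82.26634618] 386.5 191.5 35 35 (387.84000000000003, 192.64000000000001)
die [567.27564848  26.38133505] 310.5 180.0 15 14 (310.40000000000003, 179.84)
```

```bash
python3 -m jog '[{"dx":0,"dy":0.002,"dz":-0.02,"wx":0,"wy":0,"wz":0,"grip":-0.3},{"dx":0,"dy":0,"dz":-0.04,"wx":0,"wy":0,"wz":0,"grip":-0.3},{"dx":0,"dy":0,"dz":-0.04,"wx":0,"wy":0,"wz":0,"grip":-0.3},{"dx":0,"dy":0,"dz":-0.02,"wx":0,"wy":0,"wz":0,"grip":-0.3},{"dx":0,"dy":0,"dz":-0.016,"wx":0,"wy":0,"wz":0,"grip":-0.3},{"dx":0,"dy":0,"dz":0,"wx":0,"wy":0,"wz":0,"grip":-0.3},{"dx":0,"dy":0,"dz":0,"wx":0,"wy":0,"wz":0,"grip":-0.3}]' 20; python3 -m jog '[{"dx":0,"dy":0,"dz":0,"wx":0,"wy":0,"wz":0,"grip":0.1},{"dx":0,"dy":0,"dz":0,"wx":0,"wy":0,"wz":0,"grip":0.2},{"dx":0,"dy":0,"dz":0,"wx":0,"wy":0,"wz":0,"grip":0.3},{"dx":0,"dy":0,"dz":0,"wx":0,"wy":0,"wz":0,"grip":0.4},{"dx":0,"dy":0,"dz":0,"wx":0,"wy":0,"wz":0,"grip":0.5},{"dx":0,"dy":0,"dz":0,"wx":0,"wy":0,"wz":0,"grip":0.6},{"dx":0,"dy":0,"dz":0,"wx":0,"wy":0,"wz":0,"grip":1},{"dx":0,"dy":0,"dz":0,"wx":0,"wy":0,"wz":0,"grip":1},{"dx":0,"dy":0,"dz":0,"wx":0,"wy":0,"wz":0,"grip":1}]' 20
```

```text
time_s: 2.35
ee_pos: [544.7, -31.0, 100.5]
ee_rot: [180.0, 0.0, 160.4]
force: [-0.1, 0.4, -0.7]
gripper_width: 59.4
time_s: 3.25
ee_pos: [545.0, -32.3, 100.4]
ee_rot: [180.0, 0.0, 160.3]
force: [-0.8, -1.1, 5.4]
gripper_width: 27.3
```

```bash
python3 -m jog '[{"dx":0,"dy":0,"dz":0.01,"wx":0,"wy":0,"wz":0,"grip":1},{"dx":0,"dy":0,"dz":0.02,"wx":0,"wy":0,"wz":0,"grip":1},{"dx":-0.002,"dy":-0.02,"dz":0.02,"wx":0,"wy":0,"wz":0,"grip":1},{"dx":-0.003,"dy":-0.04,"dz":0,"wx":0,"wy":0,"wz":0,"grip":1},{"dx":-0.003,"dy":-0.045,"dz":0,"wx":0,"wy":0,"wz":0,"grip":1},{"dx":-0.003,"dy":-0.045,"dz":0,"wx":0,"wy":0,"wz":0,"grip":1},{"dx":-0.003,"dy":-0.04,"dz":0,"wx":0,"wy":0,"wz":0,"grip":1},{"dx":-0.002,"dy":-0.03,"dz":0,"wx":0,"wy":0,"wz":0,"grip":1},{"dx":0,"dy":-0.016,"dz":0,"wx":0,"wy":0,"wz":0,"grip":1},{"dx":0,"dy":0,"dz":-0.02,"wx":0,"wy":0,"wz":0,"grip":1}]' 20; python3 -m jog '[{"dx":0,"dy":0,"dz":-0.015,"wx":0,"wy":0,"wz":0,"grip":1},{"dx":0,"dy":0,"dz":-0.01,"wx":0,"wy":0,"wz":0,"grip":1},{"dx":0,"dy":0,"dz":0,"wx":0,"wy":0,"wz":0,"grip":1},{"dx":0,"dy":0,"dz":0,"wx":0,"wy":0,"wz":0,"grip":1}]'
```

```text
time_s: 4.25
ee_pos: [530.6, -271.0, 132.0]
ee_rot: [-179.9, 0.4, 160.2]
force: [0.3, 0.7, -1.5]
gripper_width: 27.4
time_s: 4.65
ee_pos: [529.2, -267.8, 105.3]
ee_rot: [180.0, 0.0, 160.3]
force: [-0.2, -0.6, -1.9]
gripper_width: 27.8
```

```bash
python3 -m jog '[{"dx":0,"dy":0,"dz":-0.004,"wx":0,"wy":0,"wz":0,"grip":1},{"dx":0,"dy":0,"dz":-0.003,"wx":0,"wy":0,"wz":0,"grip":1},{"dx":0,"dy":0,"dz":-0.002,"wx":0,"wy":0,"wz":0,"grip":1},{"dx":0,"dy":0,"dz":0,"wx":0,"wy":0,"wz":0,"grip":1}]' 20; python3 -m jog '[{"dx":0,"dy":0,"dz":-0.001,"wx":0,"wy":0,"wz":0,"grip":1},{"dx":0,"dy":0,"dz":0,"wx":0,"wy":0,"wz":0,"grip":1}]';python3 -m jog '[{"dx":0,"dy":0,"dz":-0.001,"wx":0,"wy":0,"wz":0,"grip":1},{"dx":0,"dy":0,"dz":0,"wx":0,"wy":0,"wz":0,"grip":1}]'
```

```text
time_s: 5.05
ee_pos: [528.6, -268.1, 95.8]
ee_rot: [180.0, -0.0, 160.3]
force: [-0.2, 0.3, -1.8]
gripper_width: 27.7
time_s: 5.25
ee_pos: [528.8, -268.2, 95.0]
ee_rot: [180.0, 0.0, 160.3]
force: [0.4, -0.3, -2.1]
gripper_width: 27.5
time_s: 5.45
ee_pos: [528.9, -268.4, 94.4]
ee_rot: [-180.0, 0.0, 160.3]
force: [-0.7, -1.6, 1.0]
gripper_width: 27.3
```

```bash
python3 -m jog '[{"dx":0,"dy":0,"dz":-0.0005,"wx":0,"wy":0,"wz":0,"grip":0.3},{"dx":0,"dy":0,"dz":0,"wx":0,"wy":0,"wz":0,"grip":0.1},{"dx":0,"dy":0,"dz":0,"wx":0,"wy":0,"wz":0,"grip":-0.3},{"dx":0,"dy":0,"dz":0,"wx":0,"wy":0,"wz":0,"grip":-0.3},{"dx":0,"dy":0,"dz":0.02,"wx":0,"wy":0,"wz":0,"grip":-0.3},{"dx":0,"dy":0,"dz":0.04,"wx":0,"wy":0,"wz":0,"grip":-0.3},{"dx":-0.002,"dy":0.02,"dz":0.02,"wx":0,"wy":0,"wz":0,"grip":-0.3},{"dx":-0.003,"dy":0.045,"dz":0,"wx":0,"wy":0,"wz":0,"grip":-0.3},{"dx":-0.003,"dy":0.045,"dz":0,"wx":0,"wy":0,"wz":0,"grip":-0.3},{"dx":-0.003,"dy":0.045,"dz":0,"wx":0,"wy":0,"wz":0,"grip":-0.3}]' 20; python3 -m jog '[{"dx":-0.003,"dy":0.045,"dz":0,"wx":0,"wy":0,"wz":0,"grip":-0.3},{"dx":-0.003,"dy":0.045,"dz":0,"wx":0,"wy":0,"wz":0,"grip":-0.3},{"dx":-0.002,"dy":0.045,"dz":0,"wx":0,"wy":0,"wz":0,"grip":-0.3},{"dx":0,"dy":0.026,"dz":0,"wx":0,"wy":0,"wz":0,"grip":-0.3},{"dx":0,"dy":0,"dz":-0.01,"wx":0,"wy":0,"wz":0,"grip":-0.3},{"dx":0,"dy":0,"dz":0,"wx":0,"wy":0,"wz":0,"grip":-0.3},{"dx":0,"dy":0,"dz":0,"wx":0,"wy":0,"wz":0,"grip":-0.3}]'
python3 - <<'E'
from h import *
a,c=snap('top','top1')
cv2.imwrite('pics/top1b.png',cv2.resize(a[130:330,190:450,::-1],None,fx=3,fy=3,interpolation=cv2.INTER_CUBIC))
E
```

```text
time_s: 6.45
ee_pos: [517.5, -111.9, 173.7]
ee_rot: [180.0, 0.0, 160.2]
force: [0.5, 0.6, 0.1]
gripper_width: 59.3
time_s: 7.15
ee_pos: [509.5, 46.9, 163.1]
ee_rot: [-180.0, -0.0, 160.3]
force: [-0.2, 0.5, 0.2]
gripper_width: 58.8
```

View pics/top1b.png

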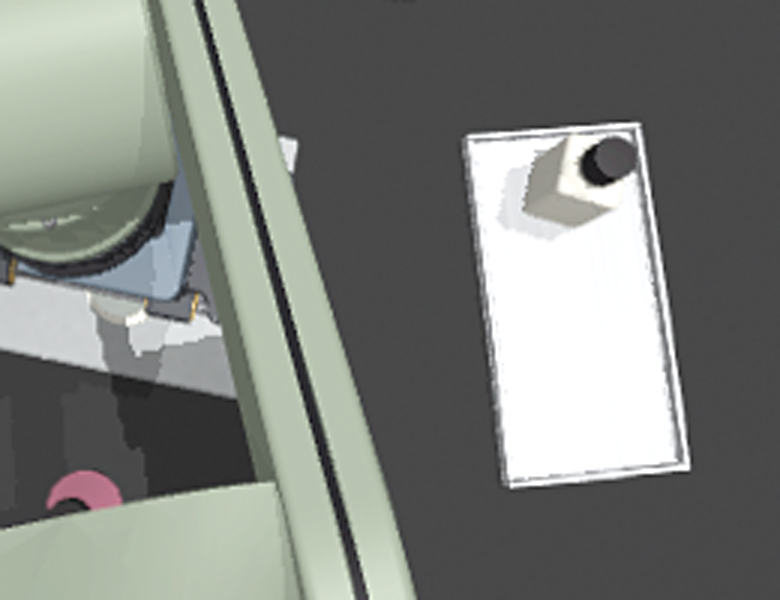

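The square bottle stands upright at the far end of the tray, cap (608,160). Next is the flask.

```bash
python3 -m jog '[{"dx":0,"dy":0.0005,"dz":-0.03,"wx":0,"wy":0,"wz":0,"grip":-0.3},{"dx":0,"dy":0,"dz":-0.03,"wx":0,"wy":0,"wz":0,"grip":-0.3},{"dx":0,"dy":0,"dz":-0.014,"wx":0,"wy":0,"wz":0,"grip":-0.3},{"dx":0,"dy":0,"dz":0,"wx":0,"wy":0,"wz":0,"grip":-0.3},{"dx":0,"dy":0,"dz":0,"wx":0,"wy":0,"wz":0,"grip":0.1}]' 20; python3 -m jog '[{"dx":0,"dy":0,"dz":0,"wx":0,"wy":0,"wz":0,"grip":0.2},{"dx":0,"dy":0,"dz":0,"wx":0,"wy":0,"wz":0,"grip":0.3},{"dx":0,"dy":0,"dz":0,"wx":0,"wy":0,"wz":0,"grip":0.4},{"dx":0,"dy":0,"dz":0,"wx":0,"wy":0,"wz":0,"grip":0.5},{"dx":0,"dy":0,"dz":0,"wx":0,"wy":0,"wz":0,"grip":0.6},{"dx":0,"dy":0,"dz":0,"wx":0,"wy":0,"wz":0,"grip":1},{"dx":0,"dy":0,"dz":0,"wx":0,"wy":0,"wz":0,"grip":1},{"dx":0,"dy":0,"dz":0,"wx":0,"wy":0,"wz":0,"grip":1}]' 20
```

```text
time_s: 7.7
ee_pos: [510.4, 47.5, 90.0]
ee_rot: [180.0, 0.0, 160.2]
force: [1.2, -0.6, 0.6]
gripper_width: 53.6
time_s: 8.5
ee_pos: [510.4, 48.4, 90.1]
ee_rot: [180.0, 0.1, 160.3]
force: [-1.0, 0.3, 5.5]
gripper_width: 27.4
```

```bash
python3 -m jog '[{"dx":0,"dy":0,"dz":0.01,"wx":0,"wy":0,"wz":0,"grip":1},{"dx":0,"dy":0,"dz":0.02,"wx":0,"wy":0,"wz":0,"grip":1},{"dx":-0.004,"dy":-0.02,"dz":0.02,"wx":0,"wy":0,"wz":0,"grip":1},{"dx":-0.007,"dy":-0.04,"dz":0,"wx":0,"wy":0,"wz":0,"grip":1},{"dx":-0.008,"dy":-0.045,"dz":0,"wx":0,"wy":0,"wz":0,"grip":1},{"dx":-0.008,"dy":-0.045,"dz":0,"wx":0,"wy":0,"wz":0,"grip":1},{"dx":-0.008,"dy":-0.045,"dz":0,"wx":0,"wy":0,"wz":0,"grip":1},{"dx":-0.008,"dy":-0.045,"dz":0,"wx":0,"wy":0,"wz":0,"grip":1},{"dx":-0.008,"dy":-0.04,"dz":0,"wx":0,"wy":0,"wz":0,"grip":1},{"dx":-0.006,"dy":-0.022,"dz":0,"wx":0,"wy":0,"wz":0,"grip":1}]' 20; python3 -m jog '[{"dx":-0.002,"dy":-0.01,"dz":0,"wx":0,"wy":0,"wz":0,"grip":1},{"dx":0,"dy":0,"dz":-0.02,"wx":0,"wy":0,"wz":0,"grip":1},{"dx":0,"dy":0,"dz":-0.02,"wx":0,"wy":0,"wz":0,"grip":1},{"dx":0,"dy":0,"dz":-0.008,"wx":0,"wy":0,"wz":0,"grip":1},{"dx":0,"dy":0,"dz":-0.004,"wx":0,"wy":0,"wz":0,"grip":1},{"dx":0,"dy":0,"dz":0,"wx":0,"wy":0,"wz":0,"grip":1},{"dx":0,"dy":0,"dz":0,"wx":0,"wy":0,"wz":0,"grip":1}]'; python3 -m jog '[{"dx":0,"dy":0,"dz":-0.001,"wx":0,"wy":0,"wz":0,"grip":1},{"dx":0,"dy":0,"dz":0,"wx":0,"wy":0,"wz":0,"grip":1}]'
```

```text
time_s: 9.5
ee_pos: [451.7, -256.5, 139.4]
ee_rot: [-180.0, -0.0, 160.2]
force: [1.0, 0.3, -1.5]
gripper_width: 27.6
time_s: 10.2
ee_pos: [451.4, -263.7, 88.2]
ee_rot: [-180.0, 0.1, 160.3]
force: [-0.3, 0.4, -1.5]
gripper_width: 27.6
time_s: 10.4
ee_pos: [451.0, -263.8, 87.0]
ee_rot: [-180.0, 0.1, 160.3]
force: [0.3, -0.6, -1.8]
gripper_width: 27.7
```

```bash
python3 -m jog '[{"dx":0,"dy":0,"dz":-0.001,"wx":0,"wy":0,"wz":0,"grip":1},{"dx":0,"dy":0,"dz":-0.001,"wx":0,"wy":0,"wz":0,"grip":1},{"dx":0,"dy":0,"dz":0,"wx":0,"wy":0,"wz":0,"grip":1}]' 20;  python3 -m jog '[{"dx":0,"dy":0,"dz":-0.001,"wx":0,"wy":0,"wz":0,"grip":1},{"dx":0,"dy":0,"dz":0,"wx":0,"wy":0,"wz":0,"grip":1}]'; python3 -m jog '[{"dx":0,"dy":0,"dz":-0.0005,"wx":0,"wy":0,"wz":0,"grip":1},{"dx":0,"dy":0,"dz":0,"wx":0,"wy":0,"wz":0,"grip":1}]'
```

```text
time_s: 10.7
ee_pos: [450.7, -263.7, 84.4]
ee_rot: [180.0, -0.0, 160.3]
force: [-0.5, -0.1, -1.1]
gripper_width: 27.8
time_s: 10.9
ee_pos: [451.0, -263.8, 84.1]
ee_rot: [180.0, 0.0, 160.3]
force: [-0.1, 1.8, 3.9]
gripper_width: 27.5
time_s: 11.1
ee_pos: [451.1, -263.8, 84.1]
ee_rot: [-180.0, 0.1, 160.3]
force: [-1.4, 2.3, 7.8]
gripper_width: 27.7
```

```bash
python3 -m jog '[{"dx":0,"dy":0,"dz":0,"wx":0,"wy":0,"wz":0,"grip":0.3},{"dx":0,"dy":0,"dz":0,"wx":0,"wy":0,"wz":0,"grip":0.1},{"dx":0,"dy":0,"dz":0,"wx":0,"wy":0,"wz":0,"grip":-0.3},{"dx":0,"dy":0,"dz":0,"wx":0,"wy":0,"wz":0,"grip":-0.3},{"dx":0,"dy":0,"dz":0.02,"wx":0,"wy":0,"wz":0,"grip":-0.3},{"dx":0,"dy":0,"dz":0.04,"wx":0,"wy":0,"wz":0,"grip":-0.3},{"dx":0,"dy":0,"dz":0.04,"wx":0,"wy":0,"wz":0,"grip":-0.3},{"dx":0.0167,"dy":0.043,"dz":0,"wx":0,"wy":0,"wz":0,"grip":-0.3},{"dx":0.0167,"dy":0.043,"dz":0,"wx":0,"wy":0,"wz":0,"grip":-0.3},{"dx":0.0167,"dy":0.043,"dz":0,"wx":0,"wy":0,"wz":0,"grip":-0.3}]' 20; python3 -m jog '[{"dx":0.0167,"dy":0.043,"dz":0,"wx":0,"wy":0,"wz":0,"grip":-0.3},{"dx":0.0167,"dy":0.043,"dz":0,"wx":0,"wy":0,"wz":0,"grip":-0.3},{"dx":0.0167,"dy":0.043,"dz":0,"wx":0,"wy":0,"wz":0,"grip":-0.3},{"dx":0.0167,"dy":0.043,"dz":0,"wx":0,"wy":0,"wz":0,"grip":-0.3},{"dx":0.0167,"dy":0.044,"dz":0,"wx":0,"wy":0,"wz":0,"grip":-0.3},{"dx":0,"dy":0,"dz":-0.01,"wx":0,"wy":0,"wz":0,"grip":-0.3},{"dx":0,"dy":0,"dz":0,"wx":0,"wy":0,"wz":0,"grip":-0.3},{"dx":0,"dy":0,"dz":0,"wx":0,"wy":0,"wz":0,"grip":-0.3}]'
```

```text
time_s: 12.1
ee_pos: [501.3, -133.6, 183.3]
ee_rot: [180.0, 0.1, 160.2]
force: [0.4, -0.6, 0.1]
gripper_width: 58.9
time_s: 12.9
ee_pos: [583.6, 80.3, 172.4]
ee_rot: [-179.9, -0.1, 160.3]
force: [-1.4, -0.5, 0.4]
gripper_width: 59.3
```

```bash
python3 -m jog '[{"dx":0.001,"dy":0.0012,"dz":-0.02,"wx":0,"wy":0,"wz":0,"grip":-0.3},{"dx":0,"dy":0,"dz":-0.03,"wx":0,"wy":0,"wz":0,"grip":-0.3},{"dx":0,"dy":0,"dz":-0.012,"wx":0,"wy":0,"wz":0,"grip":-0.3},{"dx":0,"dy":0,"dz":0,"wx":0,"wy":0,"wz":0,"grip":-0.3},{"dx":0,"dy":0,"dz":0,"wx":0,"wy":0,"wz":0,"grip":0.1}]' 20; python3 -m jog '[{"dx":0,"dy":0,"dz":0,"wx":0,"wy":0,"wz":0,"grip":0.2},{"dx":0,"dy":0,"dz":0,"wx":0,"wy":0,"wz":0,"grip":0.3},{"dx":0,"dy":0,"dz":0,"wx":0,"wy":0,"wz":0,"grip":0.4},{"dx":0,"dy":0,"dz":0,"wx":0,"wy":0,"wz":0,"grip":0.5},{"dx":0,"dy":0,"dz":0,"wx":0,"wy":0,"wz":0,"grip":0.6},{"dx":0,"dy":0,"dz":0,"wx":0,"wy":0,"wz":0,"grip":1},{"dx":0,"dy":0,"dz":0,"wx":0,"wy":0,"wz":0,"grip":1},{"dx":0,"dy":0,"dz":0,"wx":0,"wy":0,"wz":0,"grip":1}]' 20
```

```text
time_s: 13.4
ee_pos: [585.9, 81.8, 111.9]
ee_rot: [180.0, 0.1, 160.2]
force: [-0.5, -0.4, -0.6]
gripper_width: 53.8
time_s: 14.2
ee_pos: [585.9, 82.7, 111.6]
ee_rot: [179.9, 0.1, 160.3]
force: [-0.2, 0.8, 6.0]
gripper_width: 27.5
```

```bash
python3 -m jog '[{"dx":0,"dy":0,"dz":0.01,"wx":0,"wy":0,"wz":0,"grip":1},{"dx":0,"dy":0,"dz":0.03,"wx":0,"wy":0,"wz":0,"grip":1},{"dx":0,"dy":0,"dz":0.03,"wx":0,"wy":0,"wz":0,"grip":1},{"dx":-0.014,"dy":-0.022,"dz":0,"wx":0,"wy":0,"wz":0,"grip":1},{"dx":-0.024,"dy":-0.039,"dz":0,"wx":0,"wy":0,"wz":0,"grip":1},{"dx":-0.024,"dy":-0.039,"dz":0,"wx":0,"wy":0,"wz":0,"grip":1},{"dx":-0.024,"dy":-0.039,"dz":0,"wx":0,"wy":0,"wz":0,"grip":1},{"dx":-0.024,"dy":-0.039,"dz":0,"wx":0,"wy":0,"wz":0,"grip":1},{"dx":-0.024,"dy":-0.039,"dz":0,"wx":0,"wy":0,"wz":0,"grip":1},{"dx":-0.024,"dy":-0.039,"dz":0,"wx":0,"wy":0,"wz":0,"grip":1}]' 20; python3 -m jog '[{"dx":-0.024,"dy":-0.039,"dz":0,"wx":0,"wy":0,"wz":0,"grip":1},{"dx":-0.020,"dy":-0.030,"dz":0,"wx":0,"wy":0,"wz":0,"grip":1},{"dx":-0.010,"dy":-0.016,"dz":0,"wx":0,"wy":0,"wz":0,"grip":1},{"dx":0,"dy":0,"dz":-0.01,"wx":0,"wy":0,"wz":0,"grip":1},{"dx":0,"dy":0,"dz":-0.03,"wx":0,"wy":0,"wz":0,"grip":1},{"dx":0,"dy":0,"dz":-0.02,"wx":0,"wy":0,"wz":0,"grip":1},{"dx":0,"dy":0,"dz":-0.007,"wx":0,"wy":0,"wz":0,"grip":1},{"dx":0,"dy":0,"dz":-0.004,"wx":0,"wy":0,"wz":0,"grip":1},{"dx":0,"dy":0,"dz":0,"wx":0,"wy":0,"wz":0,"grip":1},{"dx":0,"dy":0,"dz":0,"wx":0,"wy":0,"wz":0,"grip":1}]'
```

```text
time_s: 15.2
ee_pos: [425.5, -174.6, 180.8]
ee_rot: [-180.0, -0.1, 160.3]
force: [0.2, -0.8, -2.1]
gripper_width: 27.2
time_s: 16.2
ee_pos: [374.1, -258.7, 110.7]
ee_rot: [-180.0, 0.1, 160.3]
force: [0.3, 0.5, -0.6]
gripper_width: 27.5
```

```bash
python3 -m jog '[{"dx":0,"dy":0,"dz":-0.002,"wx":0,"wy":0,"wz":0,"grip":1},{"dx":0,"dy":0,"dz":-0.002,"wx":0,"wy":0,"wz":0,"grip":1},{"dx":0,"dy":0,"dz":0,"wx":0,"wy":0,"wz":0,"grip":1}]' 20;  python3 -m jog '[{"dx":0,"dy":0,"dz":-0.001,"wx":0,"wy":0,"wz":0,"grip":1},{"dx":0,"dy":0,"dz":0,"wx":0,"wy":0,"wz":0,"grip":1}]'; python3 -m jog '[{"dx":0,"dy":0,"dz":-0.0007,"wx":0,"wy":0,"wz":0,"grip":1},{"dx":0,"dy":0,"dz":0,"wx":0,"wy":0,"wz":0,"grip":1}]'
```

```text
time_s: 16.5
ee_pos: [373.3, -258.5, 106.0]
ee_rot: [180.0, 0.0, 160.3]
force: [-0.5, 0.5, -0.7]
gripper_width: 27.6
time_s: 16.7
ee_pos: [373.7, -258.7, 105.6]
ee_rot: [-180.0, 0.1, 160.3]
force: [-0.3, 1.0, 4.5]
gripper_width: 27.6
time_s: 16.9
ee_pos: [374.0, -258.8, 105.6]
ee_rot: [-180.0, 0.1, 160.3]
force: [-0.8, 2.6, 9.1]
gripper_width: 27.6
```

```bash
python3 -m jog '[{"dx":0,"dy":0,"dz":0,"wx":0,"wy":0,"wz":0,"grip":0.3},{"dx":0,"dy":0,"dz":0,"wx":0,"wy":0,"wz":0,"grip":0.1},{"dx":0,"dy":0,"dz":0,"wx":0,"wy":0,"wz":0,"grip":-0.3},{"dx":0,"dy":0,"dz":0,"wx":0,"wy":0,"wz":0,"grip":-0.3},{"dx":0,"dy":0,"dz":0.02,"wx":0,"wy":0,"wz":0,"grip":-0.3},{"dx":0,"dy":0,"dz":0.04,"wx":0,"wy":0,"wz":0,"grip":-0.3},{"dx":0,"dy":0,"dz":0.03,"wx":0,"wy":0,"wz":0,"grip":-0.3},{"dx":0.024,"dy":0.0355,"dz":0,"wx":0,"wy":0,"wz":0,"grip":-0.3},{"dx":0.024,"dy":0.0355,"dz":0,"wx":0,"wy":0,"wz":0,"grip":-0.3},{"dx":0.024,"dy":0.0355,"dz":0,"wx":0,"wy":0,"wz":0,"grip":-0.3}]' 20; python3 -m jog '[{"dx":0.024,"dy":0.0355,"dz":0,"wx":0,"wy":0,"wz":0,"grip":-0.6},{"dx":0.024,"dy":0.0355,"dz":0,"wx":0,"wy":0,"wz":0,"grip":-0.6},{"dx":0.024,"dy":0.0355,"dz":0,"wx":0,"wy":0,"wz":0,"grip":-0.6},{"dx":0.024,"dy":0.0355,"dz":0,"wx":0,"wy":0,"wz":0,"grip":-0.6},{"dx":0.024,"dy":0.0355,"dz":0,"wx":0,"wy":0,"wz":0,"grip":-0.6},{"dx":0,"dy":0,"dz":-0.01,"wx":0,"wy":0,"wz":0,"grip":-0.6},{"dx":0,"dy":0,"dz":0,"wx":0,"wy":0,"wz":0,"grip":-0.6},{"dx":0,"dy":0,"dz":0,"wx":0,"wy":0,"wz":0,"grip":-0.6}]'
python3 - <<'E'
from h import *
a,c=snap('wrist','w2'); print(env.state()['ee_pos'])
cv2.imwrite('pics/w2b.png',cv2.resize(a[...,::-1],(800,600),interpolation=cv2.INTER_CUBIC))
for p in [(567,26,63),(529,-268,124),(451,-264,114),(374,-258.5,134)]: print(proj(c,p)*800/512)
E
```

```text
time_s: 17.9
ee_pos: [446.0, -151.1, 194.6]
ee_rot: [180.0, 0.1, 160.2]
force: [0.2, 0.4, -0.8]
gripper_width: 59.6
time_s: 18.7
ee_pos: [564.5, 24.8, 183.7]
ee_rot: [-179.9, -0.1, 160.3]
force: [-0.2, -0.2, 0.1]
gripper_width: 72.7
[564.66597288  24.49454229 184.21082372]
[[402.64399651 297.63195402]]
[[-108.11724464  431.05850174]]
[[-163.28444646  298.4654199 ]]
[[-297.39283007  155.35272191]]
```

View pics/w2b.png

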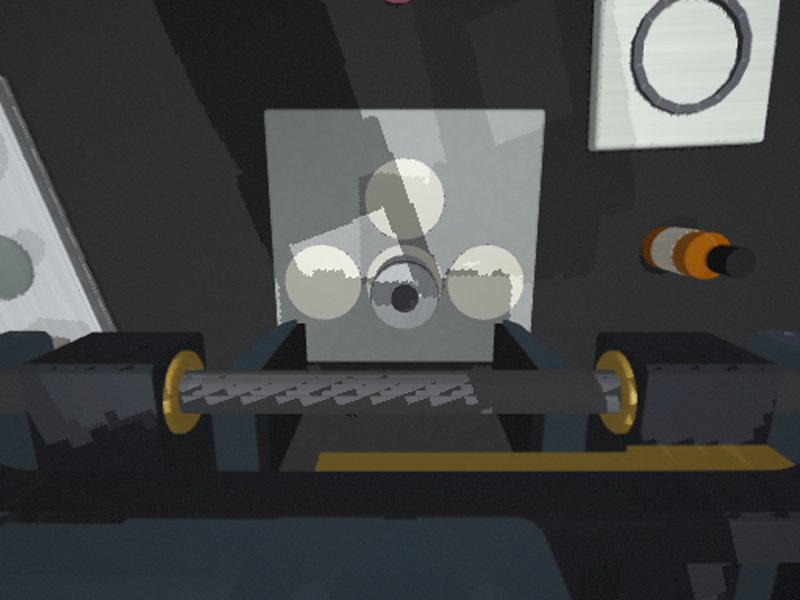

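The rack now holds only the die, button (404,299). The empty marks are at (404,199), (323,282) and (486,282), and the ring is at (691,53).

```bash
python3 - <<'E'
from h import *
im,c=load('w2'); s=.64
print('die',ray(c,[[404*s,299*s]],63))
g=cv2.cvtColor(im,cv2.COLOR_RGB2HSV).astype(int); 
for n,u,v in [('flask',404,199),('sq',323,282),('rd',486,282)]: print(n,ray(c,[[u*s,v*s]],10))
print('ring',ray(c,[[691*s,53*s]],21))
E
python3 -m jog '[{"dx":0.002,"dy":0.0012,"dz":-0.03,"wx":0,"wy":0,"wz":0,"grip":-0.6},{"dx":0,"dy":0,"dz":-0.04,"wx":0,"wy":0,"wz":0,"grip":-0.6},{"dx":0,"dy":0,"dz":-0.04,"wx":0,"wy":0,"wz":0,"grip":-0.6},{"dx":0,"dy":0,"dz":-0.03,"wx":0,"wy":0,"wz":0,"grip":-0.6},{"dx":0,"dy":0,"dz":-0.022,"wx":0,"wy":0,"wz":0,"grip":-0.6},{"dx":0,"dy":0,"dz":0,"wx":0,"wy":0,"wz":0,"grip":-0.6},{"dx":0,"dy":0,"dz":0,"wx":0,"wy":0,"wz":0,"grip":-0.3}]' 20; python3 -m jog '[{"dx":0,"dy":0,"dz":0,"wx":0,"wy":0,"wz":0,"grip":-0.2},{"dx":0,"dy":0,"dz":0,"wx":0,"wy":0,"wz":0,"grip":-0.1},{"dx":0,"dy":0,"dz":0,"wx":0,"wy":0,"wz":0,"grip":0},{"dx":0,"dy":0,"dz":0,"wx":0,"wy":0,"wz":0,"grip":0.1},{"dx":0,"dy":0,"dz":0,"wx":0,"wy":0,"wz":0,"grip":0.3},{"dx":0,"dy":0,"dz":0,"wx":0,"wy":0,"wz":0,"grip":1},{"dx":0,"dy":0,"dz":0,"wx":0,"wy":0,"wz":0,"grip":1},{"dx":0,"dy":0,"dz":0,"wx":0,"wy":0,"wz":0,"grip":1}]' 45
```

```text
die [[568.16534909  26.52646298]]
flask [[508.68274458  48.23019252]]
sq [[546.1837725  -31.14278237]]
rd [[588.45362776  86.52529955]]
ring [[483.3488864  260.80826716]]
time_s: 19.45
ee_pos: [567.7, 25.8, 23.1]
ee_rot: [180.0, 0.0, 160.2]
force: [-0.4, -0.1, 0.3]
gripper_width: 67.6
time_s: 20.25
ee_pos: [568.1, 26.7, 23.4]
ee_rot: [180.0, 0.1, 160.3]
force: [-1.0, -1.0, 6.6]
gripper_width: 45.1
```

```bash
python3 -m jog '[{"dx":0,"dy":0,"dz":0.01,"wx":0,"wy":0,"wz":0,"grip":1},{"dx":0,"dy":0,"dz":0.02,"wx":0,"wy":0,"wz":0,"grip":1},{"dx":0,"dy":0,"dz":0.02,"wx":0,"wy":0,"wz":0,"grip":1},{"dx":-0.010,"dy":0.020,"dz":0.01,"wx":0,"wy":0,"wz":0,"grip":1},{"dx":-0.014,"dy":0.040,"dz":0,"wx":0,"wy":0,"wz":0,"grip":1},{"dx":-0.016,"dy":0.044,"dz":0,"wx":0,"wy":0,"wz":0,"grip":1},{"dx":-0.016,"dy":0.044,"dz":0,"wx":0,"wy":0,"wz":0,"grip":1},{"dx":-0.014,"dy":0.040,"dz":0,"wx":0,"wy":0,"wz":0,"grip":1},{"dx":-0.010,"dy":0.030,"dz":0,"wx":0,"wy":0,"wz":0,"grip":1},{"dx":-0.006,"dy":0.0155,"dz":0,"wx":0,"wy":0,"wz":0,"grip":1}]' 45; python3 -m jog '[{"dx":0,"dy":0,"dz":-0.02,"wx":0,"wy":0,"wz":0,"grip":1},{"dx":0,"dy":0,"dz":-0.015,"wx":0,"wy":0,"wz":0,"grip":1},{"dx":0,"dy":0,"dz":-0.01,"wx":0,"wy":0,"wz":0,"grip":1},{"dx":0,"dy":0,"dz":0,"wx":0,"wy":0,"wz":0,"grip":1},{"dx":0,"dy":0,"dz":0,"wx":0,"wy":0,"wz":0,"grip":1}]'
python3 - <<'E'
from h import *
a,c=snap('wrist','w3'); print(env.state()['ee_pos'])
b,d=snap('scene','sc3')
v=np.vstack([cv2.resize(a,(640,480))[:280,:],cv2.resize(b[110:260,150:400],(500,300))[:, :].repeat(1,0) if 0 else cv2.copyMakeBorder(cv2.resize(b[110:260,150:400],(500,300)),0,0,0,140,0)])
cv2.imwrite('pics/w3b.png',v[...,::-1])
E
```

```text
time_s: 21.25
ee_pos: [479.7, 262.5, 82.0]
ee_rot: [-180.0, -0.1, 160.5]
force: [0.8, -0.5, -4.3]
gripper_width: 45.0
time_s: 21.75
ee_pos: [481.5, 260.1, 37.4]
ee_rot: [-180.0, -0.0, 160.3]
force: [1.2, 0.6, -3.0]
gripper_width: 44.8
[481.89852365 260.24567026  37.80140818]
```

View pics/w3b.png

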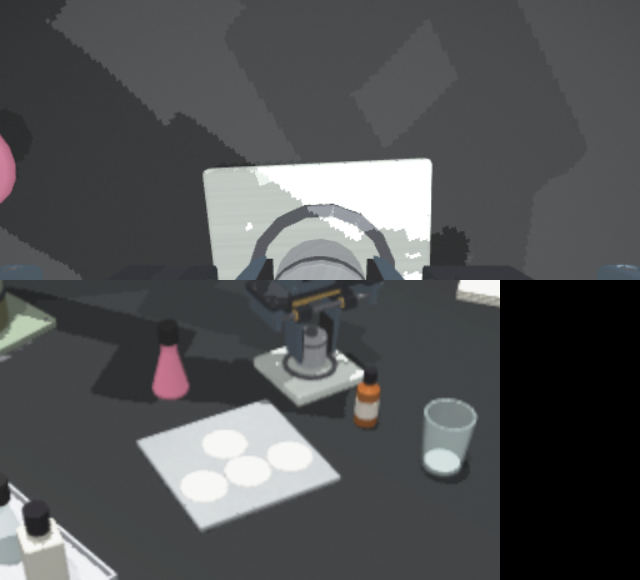

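The die hangs over the ring: in the wrist view it is centred at about (322,255) inside the ring arc, and the scene view agrees. I'll lower it now.

```bash
python3 -m jog '[{"dx":0,"dy":0,"dz":-0.003,"wx":0,"wy":0,"wz":0,"grip":1},{"dx":0,"dy":0,"dz":-0.002,"wx":0,"wy":0,"wz":0,"grip":1},{"dx":0,"dy":0,"dz":-0.001,"wx":0,"wy":0,"wz":0,"grip":1},{"dx":0,"dy":0,"dz":0,"wx":0,"wy":0,"wz":0,"grip":1}]' 45; python3 -m jog '[{"dx":0,"dy":0,"dz":-0.001,"wx":0,"wy":0,"wz":0,"grip":1},{"dx":0,"dy":0,"dz":0,"wx":0,"wy":0,"wz":0,"grip":1}]'; python3 -m jog '[{"dx":0,"dy":0,"dz":-0.001,"wx":0,"wy":0,"wz":0,"grip":1},{"dx":0,"dy":0,"dz":0,"wx":0,"wy":0,"wz":0,"grip":1}]'; python3 -m jog '[{"dx":0,"dy":0,"dz":-0.0006,"wx":0,"wy":0,"wz":0,"grip":1},{"dx":0,"dy":0,"dz":0,"wx":0,"wy":0,"wz":0,"grip":1}]'
```

```text
time_s: 22.25
ee_pos: [481.3, 260.1, 31.2]
ee_rot: [-180.0, -0.0, 160.3]
force: [0.1, 0.5, -3.8]
gripper_width: 45.1
time_s: 22.45
ee_pos: [481.3, 260.2, 30.2]
ee_rot: [-180.0, -0.0, 160.3]
force: [-0.7, 0.4, -3.6]
gripper_width: 45.1
time_s: 22.65
ee_pos: [481.5, 260.3, 29.5]
ee_rot: [180.0, 0.0, 160.3]
force: [-0.4, -0.3, -1.8]
gripper_width: 45.1
time_s: 22.85
ee_pos: [481.5, 260.3, 29.4]
ee_rot: [180.0, 0.0, 160.3]
force: [-1.4, -1.5, 5.1]
gripper_width: 45.0
```

```bash
python3 -m jog '[{"dx":0,"dy":0,"dz":0,"wx":0,"wy":0,"wz":0,"grip":-0.05},{"dx":0,"dy":0,"dz":0,"wx":0,"wy":0,"wz":0,"grip":-0.2},{"dx":0,"dy":0,"dz":0,"wx":0,"wy":0,"wz":0,"grip":-0.4},{"dx":0,"dy":0,"dz":0,"wx":0,"wy":0,"wz":0,"grip":-0.4},{"dx":0,"dy":0,"dz":0.02,"wx":0,"wy":0,"wz":0,"grip":-0.4},{"dx":0,"dy":0,"dz":0.04,"wx":0,"wy":0,"wz":0,"grip":-0.4},{"dx":0,"dy":0,"dz":0.045,"wx":0,"wy":0,"wz":0,"grip":-0.4},{"dx":0,"dy":0,"dz":0.045,"wx":0,"wy":0,"wz":0,"grip":-0.3},{"dx":-0.009,"dy":-0.045,"dz":0,"wx":0,"wy":0,"wz":0,"grip":-0.3},{"dx":-0.009,"dy":-0.045,"dz":0,"wx":0,"wy":0,"wz":0,"grip":-0.3}]' 20; python3 -m jog '[{"dx":-0.009,"dy":-0.045,"dz":0,"wx":0,"wy":0,"wz":0,"grip":-0.3},{"dx":-0.009,"dy":-0.045,"dz":0,"wx":0,"wy":0,"wz":0,"grip":-0.3},{"dx":-0.009,"dy":-0.045,"dz":0,"wx":0,"wy":0,"wz":0,"grip":-0.3},{"dx":-0.009,"dy":-0.045,"dz":0,"wx":0,"wy":0,"wz":0,"grip":-0.3},{"dx":-0.009,"dy":-0.045,"dz":0,"wx":0,"wy":0,"wz":0,"grip":-0.3},{"dx":-0.009,"dy":-0.045,"dz":0,"wx":0,"wy":0,"wz":0,"grip":-0.3},{"dx":-0.009,"dy":-0.045,"dz":0,"wx":0,"wy":0,"wz":0,"grip":-0.3},{"dx":-0.009,"dy":-0.045,"dz":0,"wx":0,"wy":0,"wz":0,"grip":-0.3},{"dx":-0.009,"dy":-0.045,"dz":0,"wx":0,"wy":0,"wz":0,"grip":-0.3},{"dx":-0.0085,"dy":-0.024,"dz":0,"wx":0,"wy":0,"wz":0,"grip":-0.3}]'; python3 -m jog '[{"dx":0,"dy":0,"dz":-0.01,"wx":0,"wy":0,"wz":0,"grip":-0.3},{"dx":0,"dy":0,"dz":0,"wx":0,"wy":0,"wz":0,"grip":-0.3},{"dx":0,"dy":0,"dz":0,"wx":0,"wy":0,"wz":0,"grip":-0.3}]'
python3 - <<'E'
from h import *
a,c=snap('top','top4'); b,d=snap('scene','sc4')
cv2.imwrite('pics/v4.png',np.vstack([cv2.resize(a[150:330,80:280],(600,540))[:300],cv2.resize(b[110:260,100:400],(600,300))])[...,::-1])
E
```

```text
time_s: 23.85
ee_pos: [464.2, 170.2, 180.2]
ee_rot: [179.9, 0.2, 160.5]
force: [1.5, -0.4, 0.3]
gripper_width: 59.3
time_s: 24.85
ee_pos: [373.4, -262.0, 178.8]
ee_rot: [-179.9, 0.1, 160.2]
force: [0.8, 0.0, -0.1]
gripper_width: 59.0
time_s: 25.15
ee_pos: [373.7, -257.7, 168.2]
ee_rot: [179.9, -0.1, 160.3]
force: [-0.1, -0.6, 0.9]
gripper_width: 59.2
```

View pics/v4.png

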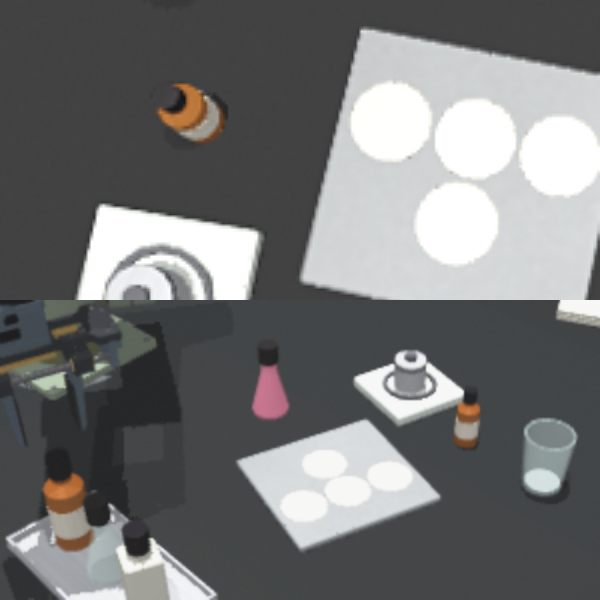

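The die stands flat in the ring (scene view at (408,375)); in the top view it leans left, which should be parallax. I'll check that numerically and measure the mark centres.

```bash
python3 - <<'E'
from h import *
im,c=load('top4'); g=im.min(2)
m=cv2.morphologyEx((g>235).astype(np.uint8),cv2.MORPH_OPEN,np.ones((5,5)))
n,l,st,ce=cv2.connectedComponentsWithStats(m)
for k in range(1,n):
    if 300<st[k,4]<1500: print(st[k],ray(c,[ce[k]],10))
sub=im[235:260,100:140].max(2); cv2.imwrite('pics/d.png',sub)
ys,xs=np.where(sub<130); ok=(xs>12)&(xs<36)
print(proj(c,[(481.5,260.3,69),(481.5,260.3,61)]))
s,d=load('sc4'); print(proj(d,[(481.5,260.3,69),(481.5,260.3,16)]))
E
```

```text
[197 178  26  25 534] [[587.79130015  85.73388397]]
[225 183  27  26 557] [[567.09445097  27.15262742]]
[254 189  26  26 555] [[545.81020436 -31.28361876]]
[379 193  26  26 393] [[ 492.91224058 -300.05179804]]
[352 205  21  24 366] [[ 485.75434069 -227.08672618]]
[219 211  27  27 581] [[508.48566813  47.99436443]]
[[123.87841925 248.92509126]
 [125.33215823 249.11737649]]
[[305.20565445 136.83400228]
 [304.25240112 152.29180895]]
```

Die confirmed: its button at (125.7,247.7) matches the predicted (124,249). Next, the round bottle goes back.

```bash
python3 -m jog '[{"dx":0,"dy":-0.001,"dz":-0.02,"wx":0,"wy":0,"wz":0,"grip":-0.3},{"dx":0,"dy":0,"dz":-0.03,"wx":0,"wy":0,"wz":0,"grip":-0.3},{"dx":0,"dy":0,"dz":-0.011,"wx":0,"wy":0,"wz":0,"grip":-0.3},{"dx":0,"dy":0,"dz":0,"wx":0,"wy":0,"wz":0,"grip":-0.3},{"dx":0,"dy":0,"dz":0,"wx":0,"wy":0,"wz":0,"grip":0.1}]' 20; python3 -m jog '[{"dx":0,"dy":0,"dz":0,"wx":0,"wy":0,"wz":0,"grip":0.2},{"dx":0,"dy":0,"dz":0,"wx":0,"wy":0,"wz":0,"grip":0.3},{"dx":0,"dy":0,"dz":0,"wx":0,"wy":0,"wz":0,"grip":0.4},{"dx":0,"dy":0,"dz":0,"wx":0,"wy":0,"wz":0,"grip":0.5},{"dx":0,"dy":0,"dz":0,"wx":0,"wy":0,"wz":0,"grip":0.6},{"dx":0,"dy":0,"dz":0,"wx":0,"wy":0,"wz":0,"grip":1},{"dx":0,"dy":0,"dz":0,"wx":0,"wy":0,"wz":0,"grip":1},{"dx":0,"dy":0,"dz":0,"wx":0,"wy":0,"wz":0,"grip":1}]' 20
```

```text
time_s: 25.75
ee_pos: [374.6, -259.9, 108.4]
ee_rot: [-180.0, 0.1, 160.3]
force: [-0.1, 0.7, 0.5]
gripper_width: 53.9
time_s: 26.55
ee_pos: [374.3, -260.0, 108.1]
ee_rot: [-180.0, 0.1, 160.3]
force: [0.4, 0.8, 5.3]
gripper_width: 27.8
```

```bash
python3 -m jog '[{"dx":0,"dy":0,"dz":0.01,"wx":0,"wy":0,"wz":0,"grip":1},{"dx":0,"dy":0,"dz":0.03,"wx":0,"wy":0,"wz":0,"grip":1},{"dx":0,"dy":0,"dz":0.02,"wx":0,"wy":0,"wz":0,"grip":1},{"dx":0.014,"dy":0.023,"dz":0,"wx":0,"wy":0,"wz":0,"grip":1},{"dx":0.024,"dy":0.039,"dz":0,"wx":0,"wy":0,"wz":0,"grip":1},{"dx":0.024,"dy":0.039,"dz":0,"wx":0,"wy":0,"wz":0,"grip":1},{"dx":0.024,"dy":0.039,"dz":0,"wx":0,"wy":0,"wz":0,"grip":1},{"dx":0.024,"dy":0.039,"dz":0,"wx":0,"wy":0,"wz":0,"grip":1},{"dx":0.024,"dy":0.039,"dz":0,"wx":0,"wy":0,"wz":0,"grip":1},{"dx":0.024,"dy":0.039,"dz":0,"wx":0,"wy":0,"wz":0,"grip":1}]' 20; python3 -m jog '[{"dx":0.024,"dy":0.039,"dz":0,"wx":0,"wy":0,"wz":0,"grip":1},{"dx":0.020,"dy":0.032,"dz":0,"wx":0,"wy":0,"wz":0,"grip":1},{"dx":0.012,"dy":0.018,"dz":0,"wx":0,"wy":0,"wz":0,"grip":1},{"dx":0,"dy":0,"dz":-0.01,"wx":0,"wy":0,"wz":0,"grip":1},{"dx":0,"dy":0,"dz":-0.02,"wx":0,"wy":0,"wz":0,"grip":1},{"dx":0,"dy":0,"dz":-0.016,"wx":0,"wy":0,"wz":0,"grip":1},{"dx":0,"dy":0,"dz":0,"wx":0,"wy":0,"wz":0,"grip":1},{"dx":0,"dy":0,"dz":0,"wx":0,"wy":0,"wz":0,"grip":1}]'
```

```text
time_s: 27.55
ee_pos: [532.1, -1.2, 167.6]
ee_rot: [-180.0, -0.0, 160.3]
force: [0.7, -1.4, -1.3]
gripper_width: 27.4
time_s: 28.35
ee_pos: [587.2, 85.3, 121.4]
ee_rot: [-179.9, -0.1, 160.3]
force: [0.2, 0.2, -2.2]
gripper_width: 28.0
```

```bash
python3 -m jog '[{"dx":0.0005,"dy":0.0005,"dz":-0.003,"wx":0,"wy":0,"wz":0,"grip":1},{"dx":0,"dy":0,"dz":-0.002,"wx":0,"wy":0,"wz":0,"grip":1},{"dx":0,"dy":0,"dz":-0.001,"wx":0,"wy":0,"wz":0,"grip":1},{"dx":0,"dy":0,"dz":0,"wx":0,"wy":0,"wz":0,"grip":1}]' 20;  python3 -m jog '[{"dx":0,"dy":0,"dz":-0.001,"wx":0,"wy":0,"wz":0,"grip":1},{"dx":0,"dy":0,"dz":0,"wx":0,"wy":0,"wz":0,"grip":1}]'; python3 -m jog '[{"dx":0,"dy":0,"dz":-0.0007,"wx":0,"wy":0,"wz":0,"grip":1},{"dx":0,"dy":0,"dz":0,"wx":0,"wy":0,"wz":0,"grip":1}]'
```

```text
time_s: 28.75
ee_pos: [588.4, 86.6, 115.8]
ee_rot: [180.0, 0.0, 160.3]
force: [0.9, 0.5, -1.4]
gripper_width: 27.7
time_s: 28.95
ee_pos: [588.3, 86.7, 114.7]
ee_rot: [180.0, -0.0, 160.3]
force: [-0.0, -0.6, -0.8]
gripper_width: 27.7
time_s: 29.15
ee_pos: [588.5, 86.8, 114.2]
ee_rot: [180.0, 0.0, 160.3]
force: [-0.5, -0.2, -0.0]
gripper_width: 27.4
```

```bash
python3 -m jog '[{"dx":0,"dy":0,"dz":-0.0005,"wx":0,"wy":0,"wz":0,"grip":1},{"dx":0,"dy":0,"dz":0,"wx":0,"wy":0,"wz":0,"grip":0.3},{"dx":0,"dy":0,"dz":0,"wx":0,"wy":0,"wz":0,"grip":0.1},{"dx":0,"dy":0,"dz":0,"wx":0,"wy":0,"wz":0,"grip":-0.3},{"dx":0,"dy":0,"dz":0,"wx":0,"wy":0,"wz":0,"grip":-0.3},{"dx":0,"dy":0,"dz":0.02,"wx":0,"wy":0,"wz":0,"grip":-0.3},{"dx":0,"dy":0,"dz":0.035,"wx":0,"wy":0,"wz":0,"grip":-0.3},{"dx":0,"dy":0,"dz":0.02,"wx":0,"wy":0,"wz":0,"grip":-0.3},{"dx":-0.0172,"dy":-0.0438,"dz":0,"wx":0,"wy":0,"wz":0,"grip":-0.3},{"dx":-0.0172,"dy":-0.0438,"dz":0,"wx":0,"wy":0,"wz":0,"grip":-0.3}]' 20; python3 -m jog '[{"dx":-0.0172,"dy":-0.0438,"dz":0,"wx":0,"wy":0,"wz":0,"grip":-0.3},{"dx":-0.0172,"dy":-0.0438,"dz":0,"wx":0,"wy":0,"wz":0,"grip":-0.3},{"dx":-0.0172,"dy":-0.0438,"dz":0,"wx":0,"wy":0,"wz":0,"grip":-0.3},{"dx":-0.0172,"dy":-0.0438,"dz":0,"wx":0,"wy":0,"wz":0,"grip":-0.3},{"dx":-0.0172,"dy":-0.0438,"dz":0,"wx":0,"wy":0,"wz":0,"grip":-0.3},{"dx":-0.0172,"dy":-0.0438,"dz":0,"wx":0,"wy":0,"wz":0,"grip":-0.3},{"dx":0,"dy":0,"dz":-0.03,"wx":0,"wy":0,"wz":0,"grip":-0.3},{"dx":0,"dy":0,"dz":0,"wx":0,"wy":0,"wz":0,"grip":-0.3},{"dx":0,"dy":0,"dz":0,"wx":0,"wy":0,"wz":0,"grip":-0.3}]'
```

```text
time_s: 30.15
ee_pos: [554.2, -1.1, 189.2]
ee_rot: [180.0, 0.1, 160.5]
force: [0.3, -0.6, -0.2]
gripper_width: 59.5
time_s: 31.05
ee_pos: [450.6, -263.3, 158.4]
ee_rot: [180.0, -0.1, 160.3]
force: [0.8, 0.2, 1.1]
gripper_width: 59.4
```

```bash
python3 -m jog '[{"dx":0,"dy":0,"dz":-0.03,"wx":0,"wy":0,"wz":0,"grip":-0.3},{"dx":0,"dy":0,"dz":-0.03,"wx":0,"wy":0,"wz":0,"grip":-0.3},{"dx":0,"dy":0,"dz":-0.013,"wx":0,"wy":0,"wz":0,"grip":-0.3},{"dx":0,"dy":0,"dz":0,"wx":0,"wy":0,"wz":0,"grip":-0.3},{"dx":0,"dy":0,"dz":0,"wx":0,"wy":0,"wz":0,"grip":0.1}]' 20; python3 -m jog '[{"dx":0,"dy":0,"dz":0,"wx":0,"wy":0,"wz":0,"grip":0.2},{"dx":0,"dy":0,"dz":0,"wx":0,"wy":0,"wz":0,"grip":0.3},{"dx":0,"dy":0,"dz":0,"wx":0,"wy":0,"wz":0,"grip":0.4},{"dx":0,"dy":0,"dz":0,"wx":0,"wy":0,"wz":0,"grip":0.5},{"dx":0,"dy":0,"dz":0,"wx":0,"wy":0,"wz":0,"grip":0.6},{"dx":0,"dy":0,"dz":0,"wx":0,"wy":0,"wz":0,"grip":1},{"dx":0,"dy":0,"dz":0,"wx":0,"wy":0,"wz":0,"grip":1},{"dx":0,"dy":0,"dz":0,"wx":0,"wy":0,"wz":0,"grip":1}]' 20
```

```text
time_s: 31.55
ee_pos: [452.0, -263.5, 86.7]
ee_rot: [-180.0, 0.1, 160.4]
force: [0.9, -0.8, -0.5]
gripper_width: 53.6
time_s: 32.35
ee_pos: [451.3, -263.8, 86.2]
ee_rot: [180.0, 0.1, 160.3]
force: [-0.1, 1.7, 5.9]
gripper_width: 27.9
```

```bash
python3 -m jog '[{"dx":0,"dy":0,"dz":0.01,"wx":0,"wy":0,"wz":0,"grip":1},{"dx":0,"dy":0,"dz":0.02,"wx":0,"wy":0,"wz":0,"grip":1},{"dx":0.004,"dy":0.02,"dz":0.02,"wx":0,"wy":0,"wz":0,"grip":1},{"dx":0.007,"dy":0.04,"dz":0,"wx":0,"wy":0,"wz":0,"grip":1},{"dx":0.008,"dy":0.045,"dz":0,"wx":0,"wy":0,"wz":0,"grip":1},{"dx":0.008,"dy":0.045,"dz":0,"wx":0,"wy":0,"wz":0,"grip":1},{"dx":0.008,"dy":0.045,"dz":0,"wx":0,"wy":0,"wz":0,"grip":1},{"dx":0.008,"dy":0.045,"dz":0,"wx":0,"wy":0,"wz":0,"grip":1},{"dx":0.008,"dy":0.04,"dz":0,"wx":0,"wy":0,"wz":0,"grip":1},{"dx":0.005,"dy":0.022,"dz":0,"wx":0,"wy":0,"wz":0,"grip":1}]' 20; python3 -m jog '[{"dx":0.002,"dy":0.01,"dz":0,"wx":0,"wy":0,"wz":0,"grip":1},{"dx":0,"dy":0,"dz":-0.02,"wx":0,"wy":0,"wz":0,"grip":1},{"dx":0,"dy":0,"dz":-0.012,"wx":0,"wy":0,"wz":0,"grip":1},{"dx":0,"dy":0,"dz":-0.007,"wx":0,"wy":0,"wz":0,"grip":1},{"dx":0,"dy":0,"dz":0,"wx":0,"wy":0,"wz":0,"grip":1},{"dx":0,"dy":0,"dz":0,"wx":0,"wy":0,"wz":0,"grip":1}]'; python3 -m jog '[{"dx":0,"dy":0,"dz":-0.002,"wx":0,"wy":0,"wz":0,"grip":1},{"dx":0,"dy":0,"dz":0,"wx":0,"wy":0,"wz":0,"grip":1}]'
```

```text
time_s: 33.35
ee_pos: [506.8, 41.0, 135.6]
ee_rot: [180.0, -0.0, 160.4]
force: [-0.2, -0.1, -1.2]
gripper_width: 27.3
time_s: 33.95
ee_pos: [509.0, 47.7, 96.7]
ee_rot: [180.0, 0.0, 160.2]
force: [1.0, -0.6, -0.6]
gripper_width: 27.7
time_s: 34.15
ee_pos: [509.0, 48.1, 94.8]
ee_rot: [180.0, 0.0, 160.3]
force: [-0.4, -0.1, -1.1]
gripper_width: 27.7
```

```bash
python3 -m jog '[{"dx":0,"dy":0,"dz":-0.001,"wx":0,"wy":0,"wz":0,"grip":1},{"dx":0,"dy":0,"dz":-0.001,"wx":0,"wy":0,"wz":0,"grip":1},{"dx":0,"dy":0,"dz":0,"wx":0,"wy":0,"wz":0,"grip":1}]' 20;  python3 -m jog '[{"dx":0,"dy":0,"dz":-0.0007,"wx":0,"wy":0,"wz":0,"grip":1},{"dx":0,"dy":0,"dz":0,"wx":0,"wy":0,"wz":0,"grip":1}]'; python3 -m jog '[{"dx":0,"dy":0,"dz":-0.0005,"wx":0,"wy":0,"wz":0,"grip":1},{"dx":0,"dy":0,"dz":0,"wx":0,"wy":0,"wz":0,"grip":1}]'
```

```text
time_s: 34.45
ee_pos: [508.7, 48.3, 92.4]
ee_rot: [180.0, -0.0, 160.3]
force: [-0.5, -0.3, -1.2]
gripper_width: 27.5
time_s: 34.65
ee_pos: [508.9, 48.4, 92.2]
ee_rot: [180.0, 0.0, 160.3]
force: [-0.8, 0.6, 2.5]
gripper_width: 27.5
time_s: 34.85
ee_pos: [509.0, 48.4, 92.2]
ee_rot: [180.0, 0.0, 160.3]
force: [-1.8, 0.1, 5.5]
gripper_width: 27.3
```

```bash
python3 -m jog '[{"dx":0,"dy":0,"dz":0,"wx":0,"wy":0,"wz":0,"grip":0.3},{"dx":0,"dy":0,"dz":0,"wx":0,"wy":0,"wz":0,"grip":0.1},{"dx":0,"dy":0,"dz":0,"wx":0,"wy":0,"wz":0,"grip":-0.3},{"dx":0,"dy":0,"dz":0,"wx":0,"wy":0,"wz":0,"grip":-0.3},{"dx":0,"dy":0,"dz":0.02,"wx":0,"wy":0,"wz":0,"grip":-0.3},{"dx":0,"dy":0,"dz":0.04,"wx":0,"wy":0,"wz":0,"grip":-0.3},{"dx":0.002,"dy":-0.02,"dz":0.02,"wx":0,"wy":0,"wz":0,"grip":-0.3},{"dx":0.003,"dy":-0.045,"dz":0,"wx":0,"wy":0,"wz":0,"grip":-0.3},{"dx":0.003,"dy":-0.045,"dz":0,"wx":0,"wy":0,"wz":0,"grip":-0.3},{"dx":0.003,"dy":-0.045,"dz":0,"wx":0,"wy":0,"wz":0,"grip":-0.3}]' 20; python3 -m jog '[{"dx":0.003,"dy":-0.045,"dz":0,"wx":0,"wy":0,"wz":0,"grip":-0.3},{"dx":0.003,"dy":-0.045,"dz":0,"wx":0,"wy":0,"wz":0,"grip":-0.3},{"dx":0.003,"dy":-0.045,"dz":0,"wx":0,"wy":0,"wz":0,"grip":-0.3},{"dx":0,"dy":-0.027,"dz":0,"wx":0,"wy":0,"wz":0,"grip":-0.3},{"dx":0,"dy":0,"dz":-0.02,"wx":0,"wy":0,"wz":0,"grip":-0.3},{"dx":0,"dy":0,"dz":0,"wx":0,"wy":0,"wz":0,"grip":-0.3},{"dx":0,"dy":0,"dz":0,"wx":0,"wy":0,"wz":0,"grip":-0.3}]'
```

```text
time_s: 35.85
ee_pos: [519.8, -108.1, 171.5]
ee_rot: [180.0, 0.0, 160.4]
force: [0.6, -0.1, 0.4]
gripper_width: 59.1
time_s: 36.55
ee_pos: [528.4, -268.3, 150.9]
ee_rot: [180.0, -0.1, 160.3]
force: [0.2, -0.4, 0.8]
gripper_width: 59.3
```

```bash
python3 -m jog '[{"dx":0,"dy":0,"dz":-0.02,"wx":0,"wy":0,"wz":0,"grip":-0.3},{"dx":0,"dy":0,"dz":-0.02,"wx":0,"wy":0,"wz":0,"grip":-0.3},{"dx":0,"dy":0,"dz":-0.014,"wx":0,"wy":0,"wz":0,"grip":-0.3},{"dx":0,"dy":0,"dz":0,"wx":0,"wy":0,"wz":0,"grip":-0.3},{"dx":0,"dy":0,"dz":0,"wx":0,"wy":0,"wz":0,"grip":0.1}]' 20; python3 -m jog '[{"dx":0,"dy":0,"dz":0,"wx":0,"wy":0,"wz":0,"grip":0.2},{"dx":0,"dy":0,"dz":0,"wx":0,"wy":0,"wz":0,"grip":0.3},{"dx":0,"dy":0,"dz":0,"wx":0,"wy":0,"wz":0,"grip":0.4},{"dx":0,"dy":0,"dz":0,"wx":0,"wy":0,"wz":0,"grip":0.5},{"dx":0,"dy":0,"dz":0,"wx":0,"wy":0,"wz":0,"grip":0.6},{"dx":0,"dy":0,"dz":0,"wx":0,"wy":0,"wz":0,"grip":1},{"dx":0,"dy":0,"dz":0,"wx":0,"wy":0,"wz":0,"grip":1},{"dx":0,"dy":0,"dz":0,"wx":0,"wy":0,"wz":0,"grip":1}]' 20
```

```text
time_s: 37.05
ee_pos: [529.5, -268.4, 98.3]
ee_rot: [-180.0, 0.1, 160.4]
force: [-0.8, -0.0, -0.3]
gripper_width: 53.7
time_s: 37.85
ee_pos: [529.2, -268.8, 97.9]
ee_rot: [180.0, 0.1, 160.3]
force: [0.8, 1.9, 5.9]
gripper_width: 27.6
```

```bash
python3 -m jog '[{"dx":0,"dy":0,"dz":0.01,"wx":0,"wy":0,"wz":0,"grip":1},{"dx":0,"dy":0,"dz":0.02,"wx":0,"wy":0,"wz":0,"grip":1},{"dx":0.002,"dy":0.02,"dz":0.02,"wx":0,"wy":0,"wz":0,"grip":1},{"dx":0.003,"dy":0.04,"dz":0,"wx":0,"wy":0,"wz":0,"grip":1},{"dx":0.003,"dy":0.045,"dz":0,"wx":0,"wy":0,"wz":0,"grip":1},{"dx":0.003,"dy":0.045,"dz":0,"wx":0,"wy":0,"wz":0,"grip":1},{"dx":0.003,"dy":0.04,"dz":0,"wx":0,"wy":0,"wz":0,"grip":1},{"dx":0.003,"dy":0.03,"dz":0,"wx":0,"wy":0,"wz":0,"grip":1},{"dx":0,"dy":0.0175,"dz":0,"wx":0,"wy":0,"wz":0,"grip":1},{"dx":0,"dy":0,"dz":0,"wx":0,"wy":0,"wz":0,"grip":1}]' 20; python3 -m jog '[{"dx":0,"dy":0,"dz":-0.02,"wx":0,"wy":0,"wz":0,"grip":1},{"dx":0,"dy":0,"dz":-0.012,"wx":0,"wy":0,"wz":0,"grip":1},{"dx":0,"dy":0,"dz":-0.007,"wx":0,"wy":0,"wz":0,"grip":1},{"dx":0,"dy":0,"dz":0,"wx":0,"wy":0,"wz":0,"grip":1},{"dx":0,"dy":0,"dz":0,"wx":0,"wy":0,"wz":0,"grip":1}]'; python3 -m jog '[{"dx":0,"dy":0,"dz":-0.002,"wx":0,"wy":0,"wz":0,"grip":1},{"dx":0,"dy":0,"dz":0,"wx":0,"wy":0,"wz":0,"grip":1}]'
```

```text
time_s: 38.85
ee_pos: [545.3, -29.2, 147.1]
ee_rot: [180.0, -0.1, 160.5]
force: [0.4, 0.7, -2.5]
gripper_width: 27.5
time_s: 39.35
ee_pos: [546.0, -31.7, 108.4]
ee_rot: [180.0, 0.0, 160.3]
force: [-0.4, 1.3, -0.7]
gripper_width: 27.4
time_s: 39.55
ee_pos: [546.0, -31.3, 106.6]
ee_rot: [180.0, 0.0, 160.3]
force: [-0.1, 0.2, -1.8]
gripper_width: 27.8
```

```bash
python3 -m jog '[{"dx":0,"dy":0,"dz":-0.001,"wx":0,"wy":0,"wz":0,"grip":1},{"dx":0,"dy":0,"dz":-0.001,"wx":0,"wy":0,"wz":0,"grip":1},{"dx":0,"dy":0,"dz":0,"wx":0,"wy":0,"wz":0,"grip":1}]' 20;  python3 -m jog '[{"dx":0,"dy":0,"dz":-0.0007,"wx":0,"wy":0,"wz":0,"grip":1},{"dx":0,"dy":0,"dz":0,"wx":0,"wy":0,"wz":0,"grip":1}]'; python3 -m jog '[{"dx":0,"dy":0,"dz":-0.0005,"wx":0,"wy":0,"wz":0,"grip":1},{"dx":0,"dy":0,"dz":0,"wx":0,"wy":0,"wz":0,"grip":1}]'
```

```text
time_s: 39.85
ee_pos: [545.7, -31.2, 104.2]
ee_rot: [180.0, -0.0, 160.3]
force: [0.1, -0.1, -1.0]
gripper_width: 27.6
time_s: 40.05
ee_pos: [545.9, -31.2, 103.9]
ee_rot: [180.0, 0.0, 160.3]
force: [0.8, 0.4, 1.2]
gripper_width: 28.0
time_s: 40.25
ee_pos: [546.1, -31.2, 103.9]
ee_rot: [180.0, 0.1, 160.3]
force: [-1.2, 1.3, 4.7]
gripper_width: 27.5
```

Release, back straight up, move aside and check.

```bash
python3 -m jog '[{"dx":0,"dy":0,"dz":0,"wx":0,"wy":0,"wz":0,"grip":0.3},{"dx":0,"dy":0,"dz":0,"wx":0,"wy":0,"wz":0,"grip":0.1},{"dx":0,"dy":0,"dz":0,"wx":0,"wy":0,"wz":0,"grip":-0.3},{"dx":0,"dy":0,"dz":0,"wx":0,"wy":0,"wz":0,"grip":-0.3},{"dx":0,"dy":0,"dz":0.02,"wx":0,"wy":0,"wz":0,"grip":-0.3},{"dx":0,"dy":0,"dz":0.04,"wx":0,"wy":0,"wz":0,"grip":-0.3},{"dx":0,"dy":0,"dz":0.04,"wx":0,"wy":0,"wz":0,"grip":-0.3},{"dx":-0.02,"dy":-0.04,"dz":0,"wx":0,"wy":0,"wz":0,"grip":-0.3},{"dx":-0.02,"dy":-0.04,"dz":0,"wx":0,"wy":0,"wz":0,"grip":-0.3},{"dx":-0.02,"dy":-0.04,"dz":0,"wx":0,"wy":0,"wz":0,"grip":-0.3}]' 20; python3 -m jog '[{"dx":-0.02,"dy":-0.04,"dz":0,"wx":0,"wy":0,"wz":0,"grip":-0.3},{"dx":-0.02,"dy":-0.04,"dz":0,"wx":0,"wy":0,"wz":0,"grip":-0.3},{"dx":-0.02,"dy":-0.04,"dz":0,"wx":0,"wy":0,"wz":0,"grip":-0.3},{"dx":-0.02,"dy":-0.04,"dz":0,"wx":0,"wy":0,"wz":0,"grip":-0.3},{"dx":-0.02,"dy":-0.04,"dz":0,"wx":0,"wy":0,"wz":0,"grip":-0.3},{"dx":0,"dy":0,"dz":0,"wx":0,"wy":0,"wz":0,"grip":-0.3},{"dx":0,"dy":0,"dz":0,"wx":0,"wy":0,"wz":0,"grip":-0.3}]'
python3 - <<'E'
from h import *
a,c=snap('top','top5'); b,d=snap('scene','sc5')
cv2.imwrite('pics/v5.png',np.hstack([cv2.resize(a[70:320,90:290],(400,500)),cv2.resize(b[110:310,200:360],(400,500))])[...,::-1])
for n,p in [('rd',(588,86,140)),('sq',(546,-31.2,130)),('fl',(508.5,48,120)),('die',(481.5,260.3,69))]:
    print(n,(proj(c,p)[0]-[90,70])*2, (proj(d,p)[0]-[200,110])*2.5)
E
```

```text
time_s: 41.25
ee_pos: [485.2, -152.2, 203.3]
ee_rot: [-180.0, 0.0, 160.4]
force: [2.0, -0.5, 0.7]
gripper_width: 58.9
time_s: 41.95
ee_pos: [385.2, -351.7, 202.8]
ee_rot: [180.0, -0.0, 160.2]
force: [-0.3, -0.0, 0.3]
gripper_width: 59.4
rd [220.81034217 210.15207777] [241.69113186 115.82467625]
sq [356.32863205 239.88563678] [126.79162424 160.38995326]
fl [275.34659233 294.33843836] [154.44070448 117.91984163]
die [ 67.75683851 357.85018252] [263.01413612  67.0850057 ]
```

View pics/v5.png

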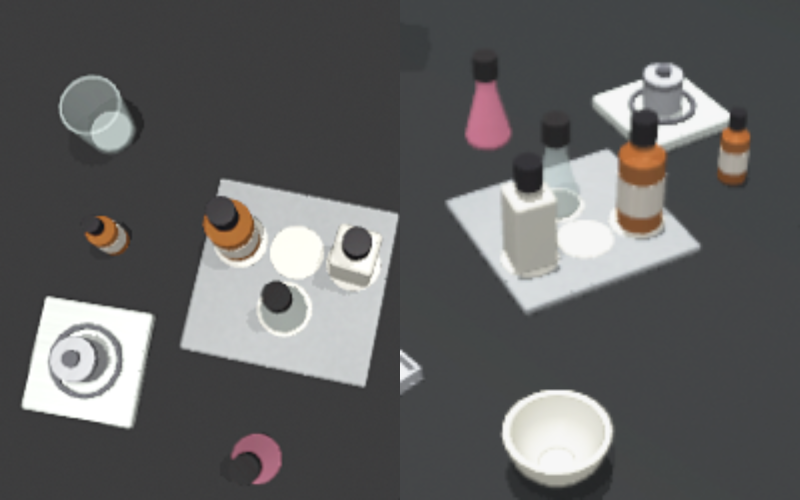

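Everything stands upright. Cap tops in the top view are round (221,211), square (357,242) and flask (277,296), and the die button is at (70,357). Each is within about 2–3 px of prediction (≈1 px in the raw image). The look-alikes, mortar and beaker are undisturbed.

```bash
python3 -c "
from workcell import env
print(env.job_done())"
```

```text
the job is handed in; nothing more can be done
None
```

The job is done and handed in at about 42 s of the 128 s limit. I stood the square bottle, flask and large round bottle on the tray one by one, set the die inside the ring, then put each container back on its own mark.

- **Position checks:** In the last top and scene views, all three containers stand upright on their marks. The die stands flat inside the ring. Cap and button tops are within about 1–1.5 raw pixels (roughly 2–3 mm) of the intended spots.
- **Gentleness:** Wrist force readings at each set-down stayed under 10 N, and nothing was dropped.
- **Left alone:** The mortar, beaker, small amber bottle and pink flask were never touched.
- **Failures:** The only errors were three early move commands refused for missing keys, and they moved nothing. No final check failed or disagreed.

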